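# Clear the tin from the test-disc tote, then tip the discs into its pouring corner

### The job

Take the closed tin out of the carry tote and stack it squarely on the column of two tins beside it, and let it go. Then lift the tote clear of the table by its carrying bar and tilt it until all three glazed discs have slid into the corner with the pouring lip. Finish while holding the tote there in the air, tilted and still, with the discs in that corner; leave the bottle, the tumbler and the bowl where they are.

Things in the scene. Friction and masses are not known exactly. Their poses are not given: they have to be found in the camera images.
- tote: (All sizes in mm.) Loose grey plastic open tote, 270 mm (its x) by 170 mm (y), walls 40 high and 5 thick, floor 5 thick, 0.3 to 0.5 kg. Origin: centre of its underside; z up. Carrying bar across its middle (see tote_bar), on flat posts 30 wide (x), 6 thick, 124 high outside the long walls. A pouring lip sticks out 25 at the rim of one corner (-x, +y of the tote), on the robot's side.
- tote_bar (a point): Centre of the tote's wooden carrying bar, 110 above the tote's underside: a rectangular bar 18 wide (tote x), 24 high (z), 182 long (tote y), free below for 93 above the tote's floor. Axes are the tote's. Well above the tote's centre of mass.
- pour_corner (a point): Inner floor corner of the tote under the pouring lip, where floor and both walls meet (tote x -130, y +80, z 5). The discs are to be gathered here. Tote and discs are slippery: discs start sliding at about 10 degrees, and also slide along the walls into the corner at 25 degrees or more if the tilt is half-way between the tote's -x and +y.
- pour_foot (a point): Outer lower corner of the tote below the pouring lip (tote x = -135, y = +85, z = 0); the lowest point of the tote when it is tilted towards that corner.
- tin_center (a point): Centre of the closed square tin standing in the tote, in the half that has the pouring lip (tote -x): 50 by 50 by 70 high, dark steel with a bright aluminium lid, 0.13 to 0.22 kg; top 35 above this point. Axes along its sides, z up.
- column_high_center (a point): Centre of the upper tin of the column: two loose tins of the same 50 by 50 by 70 size stand on each other on the table, left or right of the tote. Top face 35 above this point; z up, x and y along its sides. A third tin squarely on it has its centre 70 above this point.
- disc0_center (a point): Centre of a blue glazed ceramic disc, 30 mm diameter, 8 thick, 16 g, lying loose on the tote's floor, at first in the half without the pouring lip.
- disc1_center (a point): Centre of the second disc, same size.
- disc2_center (a point): Centre of the third disc, same size.
- column_low: Lower tin of the column, 50 by 50 by 70 high, standing on the table; origin at the centre of its underside.
- column_high: Upper tin of the column (body); origin at the centre of its underside, 35 below column_high_center.
- tin: The tin from the tote (body); origin at the centre of its underside, 35 below tin_center.
- bottle: Bystander: blue plastic paint bottle with a white cap, 58 diameter, 165 high, standing on the other side of the tote from the column; origin at the centre of its underside.
- tumbler: Bystander: blue tumbler, 72 rim diameter, 100 high, beyond the tote on the robot's left; origin at the centre of its underside.
- bowl: Bystander: white bowl, 120 rim diameter, 65 high, standing on a fixed blue banding wheel (180 diameter, 72 high) beyond the tote on the robot's right; origin at the centre of the bowl's underside.

How it is judged:
On the way:
1. the tin from the tote stands squarely on the column, let go (horizontal distance between tin_center and column_high_center below 0.01 m and z of tin_center in the frame of column_high_center between 0.066 and 0.074 m and (angle between the x axis of tin_center and the x axis of column_high_center, either way round below 0.17 rad or angle between the x axis of tin_center and the y axis of column_high_center, either way round below 0.17 rad) and angle between tin_center's own z axis and vertical below 0.06 rad and contact force between tin and the fingers below 0.1 N), for 0.3 s.
At the end, for the whole second after the job is handed in: Tin let go on the column: centred within 10 mm, square within 10 degrees, column shifted under 30 mm. All disc centres within 85 mm of the lip corner. Tote held still by the fingers alone, tilted over 15 degrees, lip corner over 15 mm and bar over 140 mm above the table (all of step 1 and distance of column_high_center from where it was at the start of the episode below 0.03 m and linear speed of tin below 0.02 m/s and distance between each of disc0_center, disc1_center, disc2_center and pour_corner below 0.085 m and angle between tote_bar's own z axis and vertical above 0.26 rad and height (world z) of pour_foot above 0.015 m and height (world z) of tote_bar above 0.14 m and contact force between tote and the fingers above 1 N and contact force between tote and tumbler below 0.1 N and contact force between tote and bowl below 0.1 N and contact force between tote and tin below 0.1 N and contact force between tote and bottle below 0.1 N and contact force between tote and column_low below 0.1 N and contact force between tote and column_high below 0.1 N and linear speed of tote below 0.03 m/s and angular speed of tote below 0.15 rad/s); the arm keeps its last pose, push and grip.
It fails at once if a bystander (bottle, tumbler, bowl) is shifted by more than 30 mm (distance of any of bottle, tumbler, bowl from where it was at the start of the episode above 0.03 m).
It also fails if it takes over 51 s, if anything falls off the work surface, if the arm or the gripper's body presses on something with over 40 N, if the wrist force passes 120 N, or if a joint passes its speed limit or range.

### The arm

A 7-joint arm with a two-finger parallel gripper is mounted at the origin on the work surface. World frame = base frame: x ahead of the robot, y to its left, z up, the work surface at z = 0. Lengths are in m, angles in rad, forces in N, time in s.
With the tool pointing down it reaches from about 0.425 to 0.925 m from the base axis. Payload 6.8 kg.
Tool frame: the origin (TCP) lies at the centre of the arm's flange, where the gripper is bolted on; the fingertips stand 173 mm ahead of it and the grasp point (between the pads) lies 155 mm ahead of it (r.hold_point_z is the distance from the TCP to the grasp point, in m); z points along the fingers, x is the direction in which the jaws open and shut, and the axes are right-handed (so a half turn about z gives the same grasp; the last joint's range is limited). The gripper opens to 85 mm and grips with 20 to 120 N. Pads are 22 mm wide; open, the fingers measure 114 mm over their backs; the gripper's body (76 mm by 85 mm) begins 54 mm behind the grasp point. The pads swing forward as they close: fully open they stand 13 mm farther back than shut.
Start: joints at [-1.217, 0.477, 0.022, 1.555, -0.011, 1.109, -0.083], TCP at [0.301, 0.604, 0.405] pointing down, gripper open.
Joint ranges: [-2.96, 2.96], [-0.34, 2.1], [-1.41, 1.46], [0.24, 2.44], [-1.37, 4.51], [0.17, 1.92], [-2.96, 2.96]. Speed limits (rad/s): [2.39, 2.39, 3.14, 3.14, 3.14, 3.14, 3.14].

### API

Orientations are given as a rotation vector (axis times angle).
In Python, from bench import r gives the robot as it stands.
- The arm moves only by the tool apply_moves, never from a script. Its arguments are lists of equal length, an entry for each row: "dp": the shift along the tool's x, y, z scaled (see below), a list of three; "twist": the turn, a rotation vector about the tool's x, y, z scaled (see below), a list of three; "jaw": the closure in counts, from 0 (fully open) to 255 (shut). In form: {"dp": [[x, y, z], ...], "twist": [[rx, ry, rz], ...], "jaw": [jaw, ...]}. A call has 1 to 20 rows; each row shifts and turns the pose as measured when the row begins, along the tool's axes as they then stand; what a row does not reach is not made up. The controller multiplies each number of a shift by 12 cm and each number of a turn by 120 degrees. A row lasts 1/10 s, in which the tool goes at most 50 mm and 8.59 degrees, less where a joint would pass 70% of its speed; a pose out of reach is approached as far as the arm can. A call with a number of a shift or a turn outside -1 to 1 is refused whole. A call with a gripper value outside its range is refused whole. The fingers move at their own pace and stop on an object; "grip_force" is the grip in N (left out, the last holds). Time passes only in rows, so rows that do not move let the fingers close. It gives the time, the measured TCP pose, the force and the opening at its end, in the units of the state.
- r.get_obs(): the state, without advancing time (a new reading comes with each control period).
- r.grab_frame(name): name is "side" or "top" or "wrist"; returns a dict with "color" (384x512x3 uint8, red, green, blue), "z_map" (384x512 float32, m along the optical axis (not along the pixel's ray), 0 where there is no reading), "intrinsics" (3x3 intrinsics, pixels), "R" (3x3) and "t" (3): a world point X has camera coordinates R X + t; the wrist camera has in their place "hand_eye" (4x4, takes a point from camera to tool coordinates, whose origin is the TCP and whose axes are the tool frame's). Camera axes: x right, y down, z forward; pixel columns grow to the right and rows downward; lengths in m; the calibration is good to about 2 mm. A picture is of the moment at which its call begins: read the wrist's pose just before it.
- r.hand_in(): hands the job in, once; it reports no verdict.
The state is a dict: "clock": time; "joints": joint angles; "qvel": joint speeds; "tau": joint torques, N m; "tcp_pos": TCP position; "orientation": TCP orientation; "contact_force": force on the tool from outside, world axes, zero at the start; "moment": the same for the moment, N m; "grip_width": finger opening in m.
Only numpy, scipy, OpenCV 4.12 (cv2) and the standard library are available. Lean on these libraries where they do the work, as an engineer would, in place of code of your own. Each camera call takes 0.05 s, during which the arm holds its last target.

## Working session

There is one attempt and no reset: what is moved stays moved. The work goes in short steps, Python scripts to look and compute and a tool call to move; the robot and the scene stay as the last step left them, time stands still between calls to the robot, and variables do not carry over. Pictures are saved under pics/ and viewed, and the job is handed in when it is done.

Besides the shell and the picture viewer there is one more tool, called after ">>>" in YAML: its name, and indented under it one key for each argument. apply_moves: Moves the arm, as the interface text tells. Shifts and turns lie within -1 to 1; 1 stands for 12 cm of shift or 120 degrees of turn. Its arguments: {"type":"object","properties":{"dp":{"type":"array"},"twist":{"type":"array"},"jaw":{"type":"array"},"grip_force":{"type":"number"}},"required":["dp","twist","jaw"]}

```bash
ls; mkdir -p pics; cat > h.py <<'E'
import numpy as np,cv2,time
from scipy.spatial.transform import Rotation as Ro
from bench import r
def grab(n):
    o=r.get_obs(); f=r.grab_frame(n)
    if n=='wrist':
        T=np.eye(4);T[:3,:3]=Ro.from_rotvec(o['orientation']).as_matrix();T[:3,3]=o['tcp_pos']
        M=T@f['hand_eye']; f['cw']=M
    else:
        M=np.eye(4);M[:3,:3]=f['R'].T;M[:3,3]=-f['R'].T@f['t'];f['cw']=M
    return f
def cloud(f):
    K=f['intrinsics'];z=f['z_map'];v,u=np.indices(z.shape)
    P=np.stack([(u-K[0,2])/K[0,0]*z,(v-K[1,2])/K[1,1]*z,z],-1)
    W=P@f['cw'][:3,:3].T+f['cw'][:3,3]; W[z==0]=np.nan
    return W
def save(f,n): cv2.imwrite('pics/'+n+'.png',f['color'][:,:,::-1])
def dump(f,n):
    np.savez('pics/'+n+'.npz',W=cloud(f),c=f['color'],K=f['intrinsics'],cw=f['cw'])
E
python3 - <<'E'
from h import *
print(r.get_obs())
for n in ['side','top','wrist']:
    f=grab(n);save(f,n+'0');dump(f,n+'0');print(n,f['cw'].round(3).tolist(),f['intrinsics'].round(1).tolist(),(f['z_map']==0).mean())
print(r.hold_point_z)
E
```

```text
pics
{'clock': 0.0, 'joints': array([-1.21708854,  0.47780313,  0.02235003,  1.55646161, -0.01145812,
        1.10929224, -0.08307235]), 'qvel': array([-0.00165007,  0.00196704,  0.00100736,  0.00090258, -0.00020882,
       -0.00142088,  0.00061229]), 'tau': array([-5.51400117e-04, -5.96452117e+01,  1.60792306e+00, -2.81198001e+01,
        1.25671917e-02,  9.49886598e-03, -9.33218388e-06]), 'tcp_pos': array([0.30063675, 0.60404268, 0.40371932]), 'orientation': array([ 2.66988135e+00,  1.65358193e+00, -2.29166971e-03]), 'contact_force': array([-0.51657779,  0.26805082, -0.07480893]), 'moment': array([-0.00656461,  0.05559812, -0.03441511]), 'grip_width': 0.08525019516965154}
side [[0.958, -0.194, 0.21, 0.284], [-0.285, -0.595, 0.752, -0.946], [-0.021, -0.78, -0.625, 0.875], [0.0, 0.0, 0.0, 1.0]] [[452.5, 0.0, 254.4], [0.0, 452.5, 192.1], [0.0, 0.0, 1.0]] 0.004119873046875
top [[-0.023, -0.988, 0.155, 0.396], [-1.0, 0.025, 0.008, -0.015], [-0.012, -0.155, -0.988, 1.192], [0.0, 0.0, 0.0, 1.0]] [[441.2, 0.0, 249.4], [0.0, 441.2, 190.9], [0.0, 0.0, 1.0]] 0.003946940104166667
wrist [[0.445, 0.862, 0.242, 0.239], [0.896, -0.428, -0.122, 0.633], [-0.002, 0.27, -0.963, 0.372], [0.0, 0.0, 0.0, 1.0]] [[271.7, 0.0, 256.9], [0.0, 271.7, 190.7], [0.0, 0.0, 1.0]] 0.0038808186848958335
0.1547
```

View pics/top0.png

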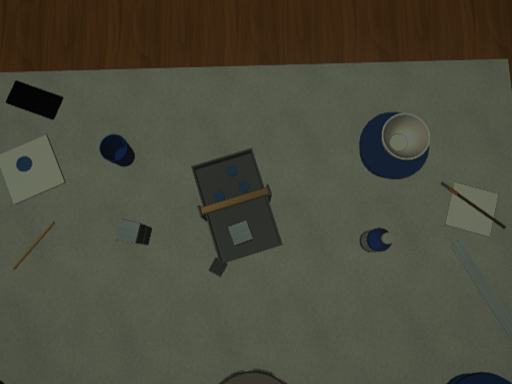

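View pics/side0.png

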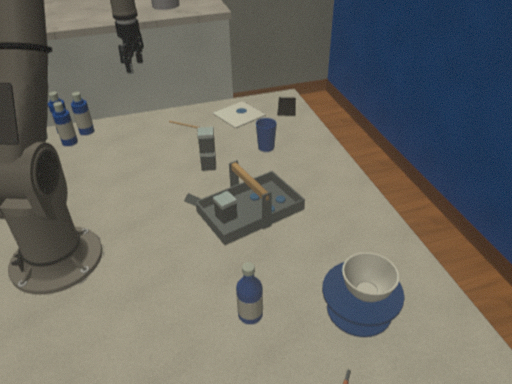

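The top view shows the tote at about (237,205), its tin lid at (240,232), the lip at (218,267) and discs at (232,170), (244,187) and (219,197). The column is at (130,232), the tumbler at (117,150), the bottle at (376,240) and the bowl at (405,137). I'll measure these next.

```bash
cat > m.py <<'E'
from h import *
d=np.load('pics/top0.npz');W=d['W'];c=d['c'];v,u=np.indices(W.shape[:2])
def rect(name,u0,u1,v0,v1,z0,z1):
    m=(u>=u0)&(u<u1)&(v>=v0)&(v<v1)&(W[...,2]>z0)&(W[...,2]<z1)
    P=W[m]; 
    if len(P)<5: print(name,len(P));return
    (cx,cy),(w,h),a=cv2.minAreaRect((P[:,:2]*1000).astype(np.float32))
    print(name,len(P),'mean',P.mean(0).round(4),'zmed',np.median(P[:,2]).round(4),'rect c',round(cx,1),round(cy,1),'size',round(w,1),round(h,1),'ang',round(a,1))
print('table z',np.nanmedian(W[290:330,300:340,2]), np.nanmedian(W[200:300,60:110,2]))
rect('tinlid',215,265,212,255,0.065,0.09)
rect('column',105,160,210,255,0.13,0.16)
rect('bar',195,280,180,225,0.105,0.14)
rect('toterim',185,290,140,268,0.030,0.05)
rect('toteall',185,290,140,268,0.0015,0.05)
rect('posts+bar',185,290,140,268,0.06,0.14)
rect('lip',200,232,255,285,0.02,0.06)
rect('bottle',350,400,220,260,0.14,0.19)
rect('tumbler',95,140,130,170,0.085,0.12)
rect('bowl',370,440,100,170,0.125,0.16)
hsv=cv2.cvtColor(c,cv2.COLOR_RGB2HSV)
m=(hsv[...,0]>95)&(hsv[...,0]<125)&(hsv[...,1]>100)
m[:140]=0;m[268:]=0;m[:,:190]=0;m[:,285:]=0
n,l,s,cc=cv2.connectedComponentsWithStats(m.astype(np.uint8))
for i in range(1,n):
    if s[i,4]>15: print('disc',cc[i],s[i,4],np.nanmedian(W[l==i],0).round(4))
E
python3 m.py
```

```text
table z 0.001327207881763659 0.0009459080826155208
tinlid 396 mean [0.4669 0.02   0.0759] zmed 0.0759 rect c 467.2 20.1 size 49.9 49.8 ang 18.8
column 451 mean [0.4732 0.2854 0.1409] zmed 0.141 rect c 473.6 286.4 size 51.4 49.8 ang 76.8
bar 622 mean [0.5418 0.0313 0.1218] zmed 0.1226 rect c 542.3 31.4 size 29.2 181.9 ang 16.1
toterim 811 mean [0.528  0.0394 0.0408] zmed 0.0411 rect c 535.2 36.4 size 289.3 193.9 ang 13.6
toteall 8525 mean [0.5471 0.0304 0.0091] zmed 0.0054 rect c 553.3 30.2 size 289.5 348.8 ang 88.7
posts+bar 1046 mean [0.5132 0.0269 0.1035] zmed 0.1195 rect c 500.7 19.4 size 115.7 181.9 ang 16.1
lip 237 mean [0.385  0.0783 0.0462] zmed 0.0461 rect c 388.9 75.0 size 38.9 53.1 ang 59.8
bottle 131 mean [ 0.4403 -0.3212  0.1643] zmed 0.1654 rect c 440.5 -322.5 size 26.0 25.7 ang 85.3
tumbler 216 mean [0.6917 0.3425 0.0964] zmed 0.0981 rect c 690.6 339.3 size 70.2 70.7 ang 81.8
bowl 501 mean [ 0.6971 -0.4024  0.135 ] zmed 0.1362 rect c 690.6 -392.6 size 117.1 117.7 ang 83.4
disc [231.2962963  170.34567901] 81 [0.6393 0.0433 0.0142]
disc [243.5   186.125] 80 [0.595  0.0104 0.014 ]
disc [218.5 196. ] 78 [0.5692 0.0786 0.0138]
```

```bash
python3 -c "
import cv2
a=cv2.imread('pics/top0.png')[130:290,90:300];cv2.imwrite('pics/top0c.png',cv2.resize(a,None,fx=3.7,fy=3.7,interpolation=cv2.INTER_CUBIC))"
```

```text
(no output)
```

View pics/top0c.png

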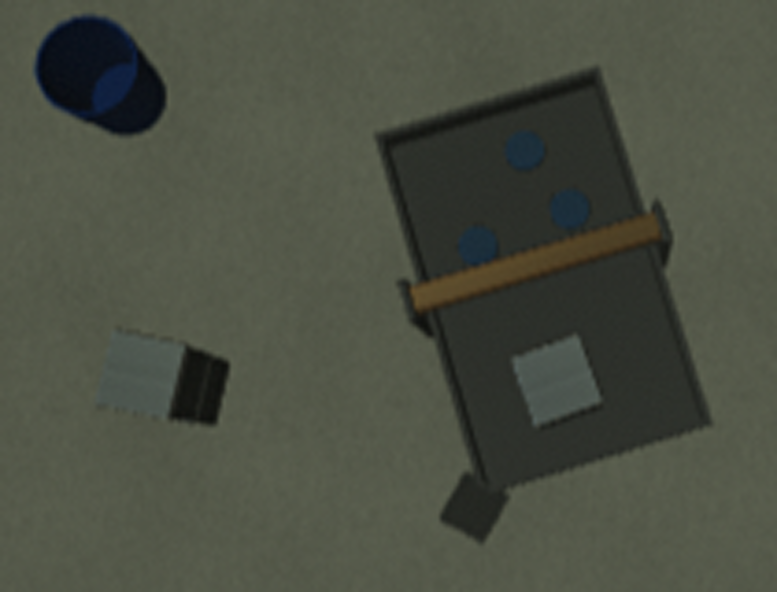

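```bash
cat > plan.py <<'E'
from h import *
import json
def plan(pt,yaw,N,tilt=None,dec=3,hold=0,jaw=0,grasp=True,down=None):
    """pt: target grasp point (world); yaw: tool x dir deg, tool down; down: optional full R"""
    o=r.get_obs();R0=Ro.from_rotvec(o['orientation']);p0=np.array(o['tcp_pos']);h=r.hold_point_z
    if down is None:
        y=np.radians(yaw);RT=Ro.from_matrix(np.array([[np.cos(y),np.sin(y),0],[np.sin(y),-np.cos(y),0],[0,0,-1]]).T)
    else: RT=down
    pT=np.array(pt)-h*RT.as_matrix()[:,2] if grasp else np.array(pt)
    rv=(R0.inv()*RT).as_rotvec()
    print('from',p0.round(4),'to',pT.round(4),'turn deg',np.degrees(rv).round(1),'F',o['contact_force'].round(2),'w',round(o['grip_width'],4),'t',o['clock'])
    p=p0.copy();R=R0;dp=[];tw=[]
    for k in range(N):
        # smoothstep-ish ends
        w=np.ones(N); 
        if N>5: w[0]=.5;w[-1]=.4;w[-2]=.7
        w/=w.sum()
        s=(w[:k+1].sum()); Pn=p0+(pT-p0)*s
        d=np.round(R.inv().apply(Pn-p)/.12,dec);t=np.round(rv*w[k]/np.radians(120),dec)
        dp.append(d.tolist());tw.append(t.tolist())
        p=p+R.apply(d*.12);R=R*Ro.from_rotvec(t*np.radians(120))
    print('end pred',p.round(4),'max step',max(np.linalg.norm(d)*120 for d in dp))
    print(json.dumps({'dp':dp,'twist':tw}))
E
python3 -c "
from plan import *
plan([.467,.020,.145],108.8,17,dec=2)"
```

```text
from [0.3006 0.6041 0.404 ] to [0.467  0.02   0.2997] turn deg [ -0.    0.1 -45.3] F [-0.54  0.4  -1.35] w 0.0854 t 0.15
end pred [0.4666 0.0202 0.3002] max step 40.74702443123915
{"dp": [[-0.12, 0.11, 0.03], [-0.24, 0.21, 0.05], [-0.26, 0.21, 0.06], [-0.26, 0.19, 0.06], [-0.27, 0.18, 0.05], [-0.27, 0.17, 0.06], [-0.29, 0.16, 0.05], [-0.29, 0.14, 0.06], [-0.29, 0.14, 0.06], [-0.3, 0.12, 0.05], [-0.31, 0.11, 0.06], [-0.31, 0.09, 0.05], [-0.31, 0.09, 0.06], [-0.32, 0.07, 0.06], [-0.32, 0.05, 0.05], [-0.22, 0.03, 0.04], [-0.13, 0.01, 0.02]], "twist": [[-0.0, 0.0, -0.01], [-0.0, 0.0, -0.02], [-0.0, 0.0, -0.02], [-0.0, 0.0, -0.02], [-0.0, 0.0, -0.02], [-0.0, 0.0, -0.02], [-0.0, 0.0, -0.02], [-0.0, 0.0, -0.02], [-0.0, 0.0, -0.02], [-0.0, 0.0, -0.02], [-0.0, 0.0, -0.02], [-0.0, 0.0, -0.02], [-0.0, 0.0, -0.02], [-0.0, 0.0, -0.02], [-0.0, 0.0, -0.02], [-0.0, 0.0, -0.02], [-0.0, 0.0, -0.01]]}
```

>>> apply_moves:
  dp:
    - [-0.12,0.11,0.0]
    - [-0.24,0.21,0.0]
    - [-0.26,0.21,0.0]
    - [-0.26,0.19,0.0]
    - [-0.27,0.18,0.05]
    - [-0.27,0.17,0.06]
    - [-0.29,0.16,0.05]
    - [-0.29,0.14,0.06]
    - [-0.29,0.14,0.06]
    - [-0.3,0.12,0.05]
    - [-0.31,0.11,0.06]
    - [-0.31,0.09,0.05]
    - [-0.31,0.09,0.06]
    - [-0.32,0.07,0.06]
    - [-0.32,0.05,0.05]
    - [-0.22,0.03,0.04]
    - [-0.13,0.01,0.02]
  twist:
    - [0,0,-0.01]
    - [0,0,-0.023]
    - [0,0,-0.023]
    - [0,0,-0.023]
    - [0,0,-0.023]
    - [0,0,-0.023]
    - [0,0,-0.023]
    - [0,0,-0.023]
    - [0,0,-0.023]
    - [0,0,-0.023]
    - [0,0,-0.023]
    - [0,0,-0.023]
    - [0,0,-0.023]
    - [0,0,-0.023]
    - [0,0,-0.023]
    - [0,0,-0.023]
    - [0,0,-0.02]
  jaw: [0,0,0,0,0,0,0,0,0,0,0,0,0,0,0,0,0]

```text
clock: 1.85
tcp_pos: [0.5038, 0.0109, 0.3176]
orientation: [-1.783, -2.585, 0.004]
contact_force: [0.8, 0.6, -0.1]
grip_width: 0.0853
```

```bash
python3 -c "
from plan import *
plan([.467,.020,.115],108.8,6,dec=2)
print(r.get_obs()['joints'].round(2))"
```

```text
from [0.5038 0.0109 0.3176] to [0.467  0.02   0.2697] turn deg [-0.2  0.   2. ] F [ 0.8   0.59 -0.07] w 0.0853 t 1.85
end pred [0.4669 0.0199 0.2697] max step 13.839075113604954
{"dp": [[0.02, -0.03, 0.04], [0.04, -0.05, 0.09], [0.04, -0.06, 0.09], [0.04, -0.06, 0.08], [0.02, -0.04, 0.07], [0.02, -0.02, 0.03]], "twist": [[-0.0, 0.0, 0.0], [-0.0, 0.0, 0.0], [-0.0, 0.0, 0.0], [-0.0, 0.0, 0.0], [-0.0, 0.0, 0.0], [-0.0, 0.0, 0.0]]}
[-0.26  0.31  0.14  2.05 -0.06  0.79  1.84]
```

>>> apply_moves:
  dp:
    - [0.06,-0.08,0.1]
    - [0.07,-0.11,0.15]
    - [0.04,-0.06,0.12]
    - [0.01,-0.01,0.03]
    - [0,0,0]
  twist:
    - [0,0,0.006]
    - [0,0,0.006]
    - [0,0,0.005]
    - [0,0,0]
    - [0,0,0]
  jaw: [0,0,0,0,0]

```text
clock: 2.35
tcp_pos: [0.4672, 0.016, 0.2679]
orientation: [1.84, 2.546, -0.006]
contact_force: [-0.1, -0.1, 0.6]
grip_width: 0.0857
```

```bash
python3 -c "
from plan import *
f=grab('wrist');save(f,'w1');dump(f,'w1')
plan([.467,.020,.052],108.8,5,dec=3)
W=cloud(f)
m=(W[...,2]>.068)&(W[...,2]<.085)&(abs(W[...,0]-.467)<.05)&(abs(W[...,1]-.02)<.05)
print(cv2.minAreaRect((W[m][:,:2]*1000).astype(np.float32)),W[m].mean(0))
m=(W[...,2]>.105)&(W[...,2]<.14)
print(cv2.minAreaRect((W[m][:,:2]*1000).astype(np.float32)),W[m].mean(0))
"
```

```text
from [0.4674 0.0161 0.2683] to [0.467  0.02   0.2067] turn deg [-0.1  0.1 -0.5] F [0.06 1.16 0.19] w 0.0851 t 2.4
end pred [0.467  0.0199 0.2067] max step 12.390835322931219
{"dp": [[0.007, 0.002, 0.103], [0.006, 0.001, 0.102], [0.007, 0.002, 0.103], [0.007, 0.002, 0.102], [0.006, 0.001, 0.103]], "twist": [[-0.0, 0.0, -0.001], [-0.0, 0.0, -0.001], [-0.0, 0.0, -0.001], [-0.0, 0.0, -0.001], [-0.0, 0.0, -0.001]]}
((465.88720703125, 19.58852195739746), (50.286869049072266, 50.29935073852539), 18.489255905151367) [0.46410279 0.01911246 0.07402213]
((497.77593994140625, 16.63690948486328), (85.95706176757812, 181.97146606445312), 19.265506744384766) [ 4.90990677e-01 -1.30731325e-04  1.23143372e-01]
```

View pics/w1.png

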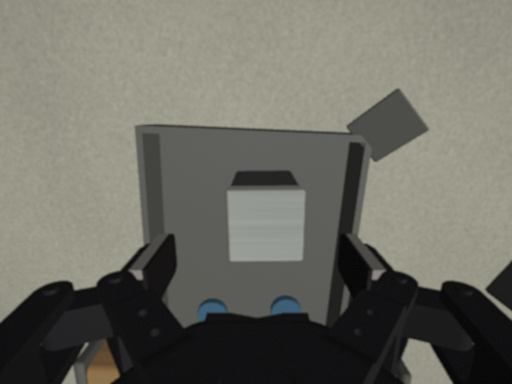

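The wrist view shows the tin lid centred at about (266,225), between the open pads at (160,265) and (360,270). Its measured centre is within 1.5 mm of the top-view value, so I'll descend and grip.

>>> apply_moves:
  dp:
    - [0.01,0.002,0.12]
    - [0.01,0.002,0.12]
    - [0.01,0.002,0.12]
    - [0.004,0.002,0.1]
    - [0,0,0.05]
    - [0,0,0]
    - [0,0,0]
    - [0,0,0]
    - [0,0,0]
    - [0,0,0]
    - [0,0,0]
    - [0,0,0]
  twist:
    - [0,0,-0.001]
    - [0,0,-0.001]
    - [0,0,-0.001]
    - [0,0,-0.001]
    - [0,0,0]
    - [0,0,0]
    - [0,0,0]
    - [0,0,0]
    - [0,0,0]
    - [0,0,0]
    - [0,0,0]
    - [0,0,0]
  jaw: [0,0,0,0,0,0,180,180,180,180,180,180]
  grip_force: 50

```text
clock: 3.6
tcp_pos: [0.4734, 0.0206, 0.2109]
orientation: [1.822, 2.547, 0.011]
contact_force: [-0.6, -0.6, -2.2]
grip_width: 0.0494
```

```bash
python3 -c "
from plan import *
o=r.get_obs();print(o['tcp_pos'],o['grip_width'],Ro.from_rotvec(o['orientation']).as_matrix().round(3).tolist())
f=grab('wrist');save(f,'w2')
"
```

```text
[0.47336873 0.02058106 0.21092882] 0.04935144623288186 [[-0.323, 0.946, 0.012], [0.946, 0.323, -0.001], [-0.005, 0.012, -1.0]]
```

View pics/w2.png

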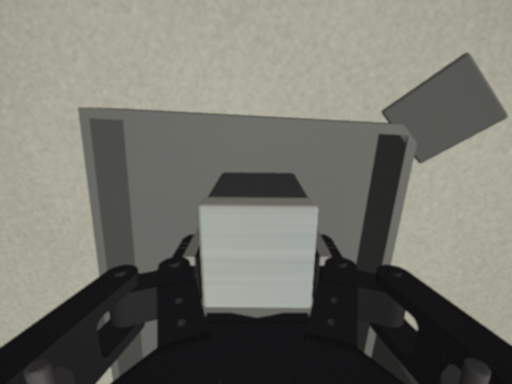

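>>> apply_moves:
  dp:
    - [0,0,-0.1]
    - [0,0,-0.25]
    - [0,0,-0.3]
    - [0,0,-0.3]
    - [0,0,-0.3]
    - [0,0,-0.2]
    - [0,0,-0.1]
    - [0,0,0]
  twist:
    - [0,0,0]
    - [0,0,0]
    - [0,0,0]
    - [0,0,0]
    - [0,0,0]
    - [0,0,0]
    - [0,0,0]
    - [0,0,0]
  jaw: [180,180,180,180,180,180,180,180]

```text
clock: 4.45
tcp_pos: [0.469, 0.0197, 0.4089]
orientation: [1.824, 2.546, 0.01]
contact_force: [0.2, 0.1, -2.4]
grip_width: 0.0496
```

```bash
cat > lid.py <<'E'
from plan import *
o=r.get_obs();f=grab('wrist');W=cloud(f);T=Ro.from_rotvec(o['orientation'])
L=T.inv().apply((W-o['tcp_pos']).reshape(-1,3)).reshape(W.shape)
m=(L[...,2]>.115)&(L[...,2]<.145)&(abs(L[...,0])<.045)&(abs(L[...,1])<.045)
hsv=cv2.cvtColor(f['color'],cv2.COLOR_RGB2HSV); m&=hsv[...,2]>110
P=L[m];print(len(P),'lid tool frame',cv2.minAreaRect((P[:,:2]*1000).astype(np.float32)),P.mean(0),P[:,2].min(),P[:,2].max())
A=np.c_[P[:,:2],np.ones(len(P))];print('plane',np.linalg.lstsq(A,P[:,2],rcond=None)[0])
print(o['tcp_pos'],o['contact_force'],T.as_matrix()[:,2])
save(f,'lid')
E
python3 lid.py
```

```text
11472 lid tool frame ((2.5970535278320312, -8.570905685424805), (83.59849548339844, 50.58695983886719), 1.2876636981964111) [-0.00047492 -0.0105354   0.13603548] 0.1208718327869385 0.14342143410109492
plane [-0.00100389  0.00916672  0.13613158]
[0.46900167 0.01973708 0.40890956] [ 0.1949878   0.11722474 -2.41167412] [ 1.13545927e-02 -5.63713203e-04 -9.99935376e-01]
```

```bash
python3 -c "
from plan import *
plan([.4816,.2840,.40],76.8,9,dec=2,grasp=False)"
```

```text
from [0.4688 0.0197 0.408 ] to [0.4816 0.284  0.4   ] turn deg [ 0.6  0.1 32. ] F [-1.   -0.4  -2.71] w 0.0496 t 4.5
end pred [0.4817 0.2841 0.3995] max step 35.69873947354444
{"dp": [[0.13, 0.05, 0.0], [0.28, 0.1, 0.01], [0.28, 0.07, 0.01], [0.29, 0.05, 0.01], [0.29, 0.02, 0.01], [0.29, 0.0, 0.01], [0.28, -0.02, 0.01], [0.21, -0.04, 0.0], [0.11, -0.02, 0.01]], "twist": [[0.0, 0.0, 0.02], [0.0, 0.0, 0.04], [0.0, 0.0, 0.04], [0.0, 0.0, 0.04], [0.0, 0.0, 0.04], [0.0, 0.0, 0.04], [0.0, 0.0, 0.04], [0.0, 0.0, 0.02], [0.0, 0.0, 0.01]]}
```

>>> apply_moves:
  dp:
    - [0.13,0.05,0.0]
    - [0.28,0.1,0.01]
    - [0.28,0.07,0.01]
    - [0.29,0.05,0.01]
    - [0.29,0.02,0.01]
    - [0.29,0.0,0.01]
    - [0.28,-0.02,0.01]
    - [0.21,-0.04,0.0]
    - [0.11,-0.02,0.01]
    - [0,0,0]
  twist:
    - [0,0,0.015]
    - [0,0,0.035]
    - [0.001,0,0.035]
    - [0.001,0,0.035]
    - [0.001,0,0.035]
    - [0.001,0,0.035]
    - [0.001,0,0.035]
    - [0,0,0.025]
    - [0,0,0.015]
    - [0,0,0]
  jaw: [180,180,180,180,180,180,180,180,180,180]

```text
clock: 5.5
tcp_pos: [0.4695, 0.2909, 0.386]
orientation: [-2.484, -1.919, 0.036]
contact_force: [-0.8, -0.3, -1.9]
grip_width: 0.0497
```

```bash
python3 -c "
from plan import *
plan([.4816,.2840,.366],76.8,4,dec=3,grasp=False)
plan([.4816,.2840,.366],76.8,1,dec=3,grasp=False)
print(r.get_obs()['qvel'].round(3))"
```

```text
from [0.4695 0.2909 0.386 ] to [0.4816 0.284  0.366 ] turn deg [-0.9  0.9 -1.4] F [-0.79 -0.29 -1.93] w 0.0497 t 5.5
end pred [0.4816 0.284  0.366 ] max step 6.132927522806706
{"dp": [[-0.007, 0.029, 0.041], [-0.007, 0.028, 0.042], [-0.008, 0.028, 0.041], [-0.008, 0.028, 0.042]], "twist": [[-0.002, 0.002, -0.003], [-0.002, 0.002, -0.003], [-0.002, 0.002, -0.003], [-0.002, 0.002, -0.003]]}
from [0.4695 0.2909 0.386 ] to [0.4816 0.284  0.366 ] turn deg [-0.9  0.9 -1.4] F [-0.79 -0.29 -1.93] w 0.0497 t 5.5
end pred [0.4816 0.2839 0.366 ] max step 24.36738804221741
{"dp": [[-0.028, 0.115, 0.165]], "twist": [[-0.008, 0.008, -0.012]]}
[0.001 0.008 0.015 0.023 0.009 0.007 0.022]
```

>>> apply_moves:
  dp:
    - [-0.015,0.06,0.05]
    - [-0.013,0.05,0.06]
    - [0,0.005,0.02]
    - [0,0,0]
    - [0,0,0]
  twist:
    - [-0.004,0.004,-0.006]
    - [-0.004,0.004,-0.006]
    - [0,0,0]
    - [0,0,0]
    - [0,0,0]
  jaw: [180,180,180,180,180]

```text
clock: 6.0
tcp_pos: [0.4833, 0.278, 0.3663]
orientation: [2.461, 1.949, -0.006]
contact_force: [0.3, -0.6, -1.8]
grip_width: 0.0495
```

```bash
python3 -c "
from plan import *
plan([.4816,.2840,.356],76.8,1,dec=3,grasp=False)
f=grab('side');save(f,'s3');
a=f['color'][90:190,150:290,::-1];cv2.imwrite('pics/s3c.png',cv2.resize(a,None,fx=5,fy=5,interpolation=cv2.INTER_CUBIC))
f=grab('top');save(f,'t3');dump(f,'t3')
"; python3 lid.py
```

```text
from [0.4833 0.278  0.3663] to [0.4816 0.284  0.356 ] turn deg [-0.   0.3 -0.1] F [ 0.29 -0.55 -1.77] w 0.0495 t 6.0
end pred [0.4816 0.284  0.356 ] max step 12.081920377158589
{"dp": [[0.046, -0.025, 0.086]], "twist": [[-0.0, 0.002, -0.0]]}
11543 lid tool frame ((2.313201904296875, -7.789257049560547), (83.82006072998047, 50.483455657958984), 0.536717414855957) [-0.00088267 -0.01012066  0.1360858 ] 0.12319369526199174 0.14470517938013555
plane [-0.00215663  0.00705729  0.13615532]
[0.48321334 0.27843758 0.36661309] [-0.20041763  0.2181857  -1.46194372] [-5.94354538e-04 -3.90703029e-03 -9.99992191e-01]
```

View pics/s3c.png

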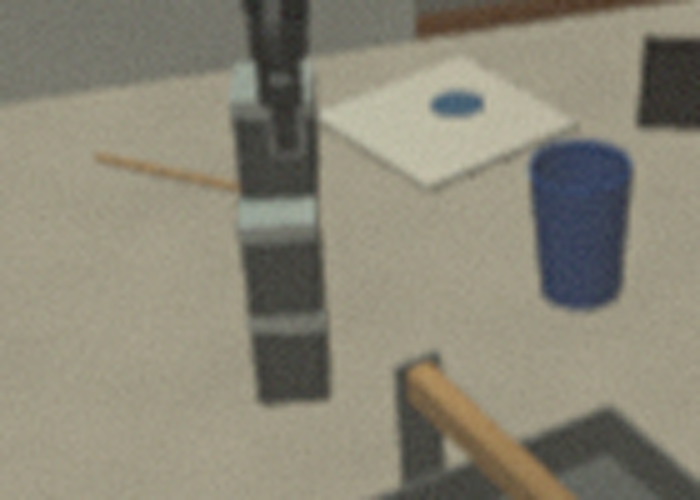

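View pics/lid.png

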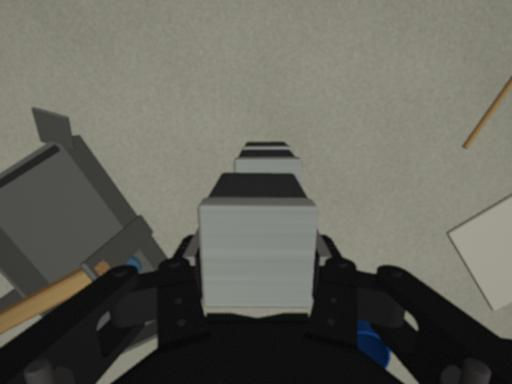

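>>> apply_moves:
  dp:
    - [0.045,-0.02,0.02]
    - [0.004,-0.002,0.03]
    - [0,0,0.04]
    - [0,0,0]
    - [0,0,0]
  twist:
    - [0,0.002,0]
    - [0,0,0]
    - [0,0,0]
    - [0,0,0]
    - [0,0,0]
  jaw: [180,180,180,180,180]

```text
clock: 6.65
tcp_pos: [0.4814, 0.2867, 0.3555]
orientation: [-2.46, -1.953, -0.003]
contact_force: [0.8, -0.5, -1.8]
grip_width: 0.0494
```

```bash
python3 -c "
from plan import *
plan([.4816,.2840,.347],76.8,1,dec=3,grasp=False)"
```

```text
from [0.4814 0.2867 0.3555] to [0.4816 0.284  0.347 ] turn deg [ 0.  -0.1  0.1] F [ 0.77 -0.53 -1.82] w 0.0494 t 6.65
end pred [0.4816 0.284  0.3469] max step 8.924483178313464
{"dp": [[-0.021, 0.007, 0.071]], "twist": [[0.0, -0.001, 0.001]]}
```

>>> apply_moves:
  dp:
    - [-0.018,0.003,0.02]
    - [0,0,0.02]
    - [0,0,0.02]
    - [0,0,0]
  twist:
    - [0,0,0]
    - [0,0,0]
    - [0,0,0]
    - [0,0,0]
  jaw: [180,180,180,180]

```text
clock: 7.05
tcp_pos: [0.4813, 0.284, 0.3476]
orientation: [-2.46, -1.953, -0.003]
contact_force: [0.2, 0.1, -1.9]
grip_width: 0.0494
```

```bash
python3 -c "
from plan import *
plan([.4816,.2840,.346],76.8,1,dec=3,grasp=False)
f=grab('wrist');save(f,'w5')
f=grab('side');a=f['color'][90:190,150:290,::-1];cv2.imwrite('pics/s5c.png',cv2.resize(a,None,fx=5,fy=5,interpolation=cv2.INTER_CUBIC))"
```

```text
from [0.4813 0.284  0.3476] to [0.4816 0.284  0.346 ] turn deg [ 0.  -0.1  0.1] F [ 0.22  0.13 -1.87] w 0.0494 t 7.05
end pred [0.4816 0.2841 0.346 ] max step 1.701293625450939
{"dp": [[0.001, 0.002, 0.014]], "twist": [[0.0, -0.001, 0.001]]}
```

View pics/w5.png

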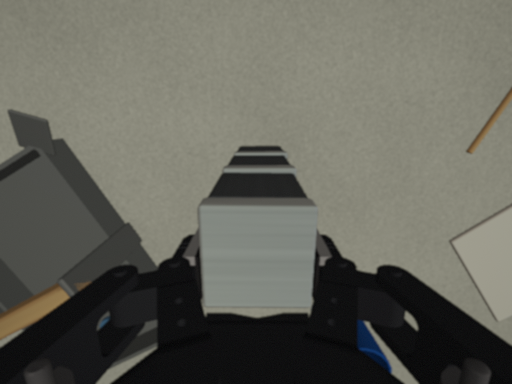

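View pics/s5c.png

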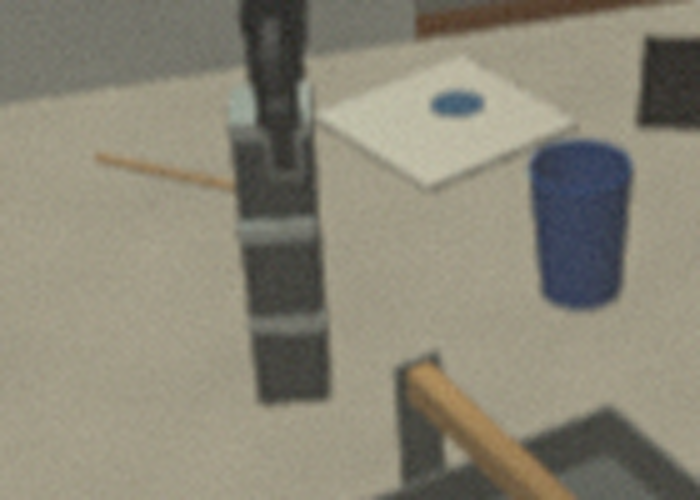

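The tin is lined up with the column in both views: its edges run from about 205 to 305 in the wrist picture and continue the column's. It's just above contact, so I'll lower it in 1 mm steps.

>>> apply_moves:
  dp:
    - [0,0.002,0.01]
    - [0,0,0.004]
    - [0,0,0]
  twist:
    - [0,0,0]
    - [0,0,0]
    - [0,0,0]
  jaw: [180,180,180]

```text
clock: 7.45
tcp_pos: [0.4818, 0.2842, 0.3464]
orientation: [-2.46, -1.953, -0.005]
contact_force: [0.3, -0.3, -1.5]
grip_width: 0.0491
```

>>> apply_moves:
  dp:
    - [0,0,0.008]
    - [0,0,0.004]
    - [0,0,0]
  twist:
    - [0,0,0]
    - [0,0,0]
    - [0,0,0]
  jaw: [180,180,180]

```text
clock: 7.75
tcp_pos: [0.482, 0.2842, 0.3456]
orientation: [-2.46, -1.953, -0.007]
contact_force: [-0.6, 0.1, -1.4]
grip_width: 0.0495
```

>>> apply_moves:
  dp:
    - [0,0,0.01]
    - [0,0,0.004]
    - [0,0,0]
  twist:
    - [0,0,0]
    - [0,0,0]
    - [0,0,0]
  jaw: [180,180,180]

```text
clock: 8.05
tcp_pos: [0.4826, 0.2841, 0.3456]
orientation: [2.461, 1.953, 0.009]
contact_force: [-0.2, -0.4, -1.3]
grip_width: 0.0493
```

>>> apply_moves:
  dp:
    - [-0.002,-0.003,0.015]
    - [0,0,0]
    - [0,0,0]
  twist:
    - [0,0,0]
    - [0,0,0]
    - [0,0,0]
  jaw: [180,180,180]

```text
clock: 8.35
tcp_pos: [0.4831, 0.284, 0.3456]
orientation: [2.46, 1.952, 0.014]
contact_force: [0.2, 0.0, -2.2]
grip_width: 0.0492
```

```bash
python3 lid.py; python3 -c "
from plan import *
f=grab('side');a=f['color'][90:190,150:290,::-1];cv2.imwrite('pics/s6c.png',cv2.resize(a,None,fx=5,fy=5,interpolation=cv2.INTER_CUBIC))"
```

```text
11513 lid tool frame ((2.118438720703125, -8.110570907592773), (83.83442687988281, 50.380043029785156), 1.136919617652893) [-0.00088965 -0.01010935  0.13607316] 0.12150296410806538 0.14493117630428495
plane [-0.00157513  0.00690068  0.13614152]
[0.48307761 0.28399918 0.34557239] [ 0.15089892  0.01147052 -2.20284292] [ 0.0076292   0.00487955 -0.99995899]
```

View pics/s6c.png

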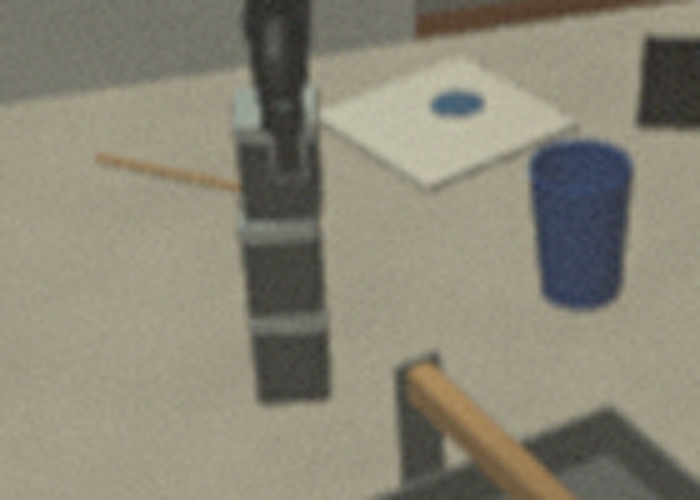

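>>> apply_moves:
  dp:
    - [0,0,0]
    - [0,0,0]
    - [0,0,0]
    - [0,0,0]
    - [0,0,0]
    - [0,0,0]
    - [0,0,0]
    - [0,0,0]
  twist:
    - [0,0,0]
    - [0,0,0]
    - [0,0,0]
    - [0,0,0]
    - [0,0,0]
    - [0,0,0]
    - [0,0,0]
    - [0,0,0]
  jaw: [100,90,80,60,30,0,0,0]

```text
clock: 9.25
tcp_pos: [0.4831, 0.2844, 0.3451]
orientation: [2.46, 1.953, 0.014]
contact_force: [0.3, -0.2, -0.8]
grip_width: 0.0853
```

```bash
python3 lid.py;python3 -c "
from h import *
f=grab('side');a=f['color'][90:190,150:290,::-1];cv2.imwrite('pics/s7c.png',cv2.resize(a,None,fx=5,fy=5,interpolation=cv2.INTER_CUBIC))"
```

```text
11574 lid tool frame ((9.426103591918945, -7.887969970703125), (71.05443572998047, 50.30788040161133), 0.7397584915161133) [-0.00065183 -0.01007008  0.13586324] 0.12269549542367277 0.14472516956339196
plane [-0.00013814  0.00371821  0.13590059]
[0.48306822 0.28439332 0.34510658] [ 0.34111418 -0.24957285 -0.78483441] [ 0.00736598  0.00494046 -0.99996067]
```

View pics/lid.png

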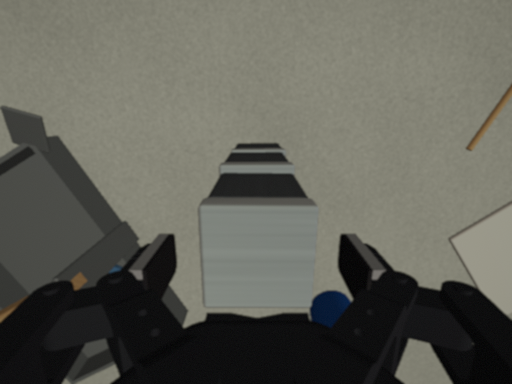

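View pics/s7c.png

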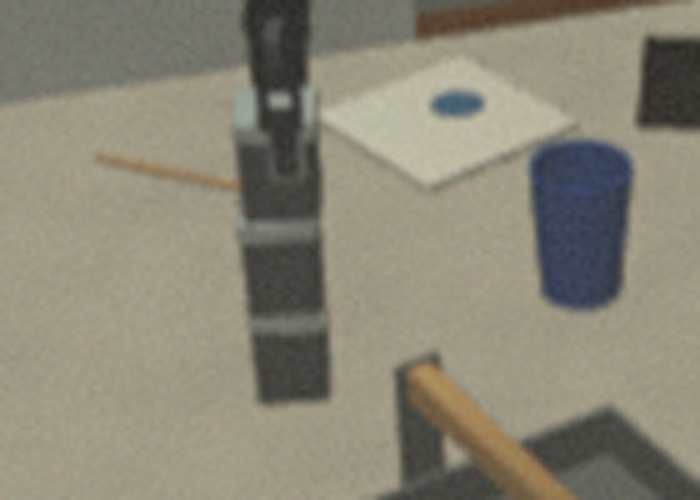

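>>> apply_moves:
  dp:
    - [0,0,-0.1]
    - [0,0,-0.2]
    - [0,0,-0.25]
    - [0,0,-0.25]
    - [0,0,-0.15]
    - [0,0,-0.05]
    - [0,0,0]
  twist:
    - [0,0,0]
    - [0,0,0]
    - [0,0,0]
    - [0,0,0]
    - [0,0,0]
    - [0,0,0]
    - [0,0,0]
  jaw: [0,0,0,0,0,0,0]

```text
clock: 10.05
tcp_pos: [0.4818, 0.2833, 0.4739]
orientation: [2.46, 1.952, 0.016]
contact_force: [0.2, -0.1, -1.2]
grip_width: 0.0855
```

```bash
python3 -c "
from plan import *
plan([.5423,.0314,.21],16.1,11,dec=3)
W=cloud(grab('wrist'))
m=(W[...,2]>.2)&(W[...,2]<.225)&(abs(W[...,0]-.475)<.06)&(abs(W[...,1]-.285)<.06)
print(m.sum(),cv2.minAreaRect((W[m][:,:2]*1000).astype(np.float32)),W[m].mean(0))
print(r.get_obs()['joints'])
"
```

```text
from [0.4818 0.2833 0.4739] to [0.5423 0.0314 0.3647] turn deg [ 0.1 -0.6 60.8] F [ 0.16 -0.09 -1.19] w 0.0855 t 10.05
end pred [0.5423 0.0315 0.3648] max step 29.398285664303625
{"dp": [[-0.101, 0.05, 0.047], [-0.196, 0.111, 0.094], [-0.182, 0.132, 0.094], [-0.167, 0.152, 0.095], [-0.148, 0.168, 0.095], [-0.128, 0.185, 0.095], [-0.108, 0.197, 0.096], [-0.084, 0.208, 0.096], [-0.061, 0.216, 0.096], [-0.025, 0.155, 0.067], [-0.007, 0.089, 0.038]], "twist": [[0.0, -0.0, 0.026], [0.0, -0.001, 0.053], [0.0, -0.001, 0.053], [0.0, -0.001, 0.053], [0.0, -0.001, 0.053], [0.0, -0.001, 0.053], [0.0, -0.001, 0.053], [0.0, -0.001, 0.053], [0.0, -0.001, 0.053], [0.0, -0.0, 0.037], [0.0, -0.0, 0.021]]}
3081 ((475.8746032714844, 285.7020263671875), (50.055171966552734, 50.3414306640625), 76.4060287475586) [0.47418401 0.286214   0.2090207 ]
[-0.69929593  0.22286437  0.06676788  1.76009651 -0.01576064  1.1498225
  0.71353504]
```

>>> apply_moves:
  dp:
    - [-0.1,0.05,0.03]
    - [-0.195,0.11,0.06]
    - [-0.18,0.13,0.07]
    - [-0.165,0.15,0.095]
    - [-0.15,0.17,0.095]
    - [-0.13,0.185,0.095]
    - [-0.11,0.2,0.095]
    - [-0.085,0.21,0.095]
    - [-0.06,0.215,0.095]
    - [-0.025,0.155,0.095]
    - [-0.005,0.09,0.07]
    - [0,0,0]
  twist:
    - [0,0,0.026]
    - [0,-0.001,0.053]
    - [0,-0.001,0.053]
    - [0,-0.001,0.053]
    - [0,-0.001,0.053]
    - [0,-0.001,0.053]
    - [0,0,0.053]
    - [0,0,0.053]
    - [0,0,0.053]
    - [0,0,0.037]
    - [0,0,0.021]
    - [0,0,0]
  jaw: [0,0,0,0,0,0,0,0,0,0,0,0]

```text
clock: 11.3
tcp_pos: [0.5294, 0.0073, 0.347]
orientation: [3.111, 0.311, -0.038]
contact_force: [-0.4, 0.2, 0.1]
grip_width: 0.0853
```

```bash
python3 -c "
from plan import *
plan([.5423,.0314,.18],16.1,1,dec=3)
f=grab('wrist');save(f,'w8');W=cloud(f)
m=(W[...,2]>.112)&(W[...,2]<.135)
P=W[m];print(m.sum(),cv2.minAreaRect((P[:,:2]*1000).astype(np.float32)),P.mean(0))
c=f['color'].astype(int);m&=(c[...,0]-c[...,2]>25);P=W[m];print(m.sum(),cv2.minAreaRect((P[:,:2]*1000).astype(np.float32)),P.mean(0))
f=grab('top');save(f,'t8');W=cloud(f);c=f['color'].astype(int);m=(W[...,2]>.112)&(W[...,2]<.135)&(c[...,0]-c[...,2]>25);P=W[m];print(m.sum(),cv2.minAreaRect((P[:,:2]*1000).astype(np.float32)),P.mean(0))
"
```

```text
from [0.5294 0.0073 0.347 ] to [0.5423 0.0314 0.3347] turn deg [ 0.6  1.5 -4.7] F [-0.37  0.16  0.13] w 0.0853 t 11.3
end pred [0.5423 0.0314 0.3347] max step 29.96325749981133
{"dp": [[0.147, -0.177, 0.097]], "twist": [[0.005, 0.012, -0.039]]}
6552 ((541.845947265625, 31.531784057617188), (30.021665573120117, 181.77511596679688), 15.894834518432617) [0.53844234 0.04227017 0.12079831]
5712 ((542.3068237304688, 31.258438110351562), (19.111989974975586, 171.14556884765625), 15.815001487731934) [0.53882034 0.04098282 0.12066601]
30 ((536.4342041015625, 29.991432189941406), (16.259525299072266, 168.95956420898438), 11.54375171661377) [0.52206592 0.10271753 0.12176766]
```

View pics/w8.png

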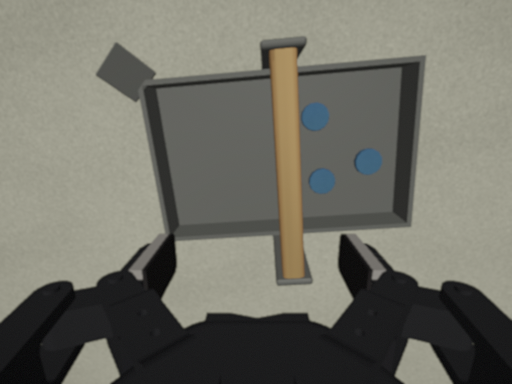

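The wrist view shows the bar from (285,50) to (292,280), between the fingers, with three discs on its far side. Its centre is (0.542, 0.031), the same as the top view gave.

>>> apply_moves:
  dp:
    - [0.07,-0.08,0.03]
    - [0.07,-0.09,0.03]
    - [0.01,-0.01,0.02]
    - [0,0,0]
  twist:
    - [0.003,0.006,-0.02]
    - [0.002,0.006,-0.019]
    - [0,0,0]
    - [0,0,0]
  jaw: [0,0,0,0]

```text
clock: 11.8
tcp_pos: [0.5431, 0.0401, 0.3393]
orientation: [-3.104, -0.466, -0.008]
contact_force: [1.0, -0.1, -0.0]
grip_width: 0.0854
```

```bash
python3 -c "
from plan import *
plan([.5423,.0314,.112],16.0,1,dec=3)
plan([.5423,.0314,.112],16.0,4,dec=3)
"
```

```text
from [0.5431 0.0401 0.3393] to [0.5423 0.0314 0.2667] turn deg [-0.1 -0.3  1.1] F [ 0.98 -0.07 -0.  ] w 0.0854 t 11.8
end pred [0.5423 0.0314 0.2667] max step 73.04619907976048
{"dp": [[-0.031, 0.069, 0.604]], "twist": [[-0.001, -0.003, 0.009]]}
from [0.5431 0.0401 0.3393] to [0.5423 0.0314 0.2667] turn deg [-0.1 -0.3  1.1] F [ 0.98 -0.07 -0.  ] w 0.0854 t 11.8
end pred [0.5423 0.0314 0.2668] max step 18.267610681202946
{"dp": [[-0.008, 0.017, 0.151], [-0.007, 0.017, 0.151], [-0.007, 0.018, 0.151], [-0.006, 0.017, 0.151]], "twist": [[-0.0, -0.001, 0.002], [-0.0, -0.001, 0.002], [-0.0, -0.001, 0.002], [-0.0, -0.001, 0.002]]}
```

>>> apply_moves:
  dp:
    - [-0.01,0.02,0.12]
    - [-0.01,0.02,0.15]
    - [-0.005,0.015,0.15]
    - [-0.005,0.01,0.12]
    - [0,0,0.06]
    - [0,0,0]
  twist:
    - [0,-0.001,0.002]
    - [0,-0.001,0.002]
    - [0,-0.001,0.002]
    - [0,0,0.003]
    - [0,0,0]
    - [0,0,0]
  jaw: [0,0,0,0,0,0]

```text
clock: 12.4
tcp_pos: [0.5406, 0.0302, 0.2621]
orientation: [-3.111, -0.432, 0.005]
contact_force: [-0.1, -0.0, -0.1]
grip_width: 0.0854
```

```bash
python3 -c "
from plan import *
plan([.5423,.0314,.112],16.0,1,dec=3)
"
```

```text
from [0.5406 0.0302 0.2621] to [0.5423 0.0314 0.2667] turn deg [-0.1  0.2 -0.2] F [-0.12 -0.01 -0.08] w 0.0854 t 12.4
end pred [0.5423 0.0314 0.2667] max step 4.999839997439918
{"dp": [[0.016, -0.006, -0.038]], "twist": [[-0.001, 0.001, -0.001]]}
```

>>> apply_moves:
  dp:
    - [0.014,-0.005,-0.025]
    - [0,0,0]
    - [0,0,0]
    - [0,0,0]
    - [0,0,0]
    - [0,0,0]
    - [0,0,0]
    - [0,0,0]
    - [0,0,0]
    - [0,0,0]
  twist:
    - [0,0.001,-0.001]
    - [0,0,0]
    - [0,0,0]
    - [0,0,0]
    - [0,0,0]
    - [0,0,0]
    - [0,0,0]
    - [0,0,0]
    - [0,0,0]
    - [0,0,0]
  jaw: [0,0,255,255,255,255,255,255,255,255]
  grip_force: 110

```text
clock: 13.4
tcp_pos: [0.5433, 0.0312, 0.268]
orientation: [-3.11, -0.436, -0.006]
contact_force: [0.8, -0.0, 0.6]
grip_width: 0.0161
```

>>> apply_moves:
  dp:
    - [0,0,-0.03]
    - [0,0,-0.08]
    - [0,0,-0.12]
    - [0,0,-0.15]
    - [0,0,-0.18]
    - [0,0,-0.2]
    - [0,0,-0.2]
    - [0,0,-0.18]
    - [0,0,-0.12]
    - [0,0,-0.06]
    - [0,0,0]
    - [0,0,0]
  twist:
    - [0,0,0]
    - [0,0,0]
    - [0,0,0]
    - [0,0,0]
    - [0,0,0]
    - [0,0,0]
    - [0,0,0]
    - [0,0,0]
    - [0,0,0]
    - [0,0,0]
    - [0,0,0]
    - [0,0,0]
  jaw: [255,255,255,255,255,255,255,255,255,255,255,255]

```text
clock: 14.6
tcp_pos: [0.5382, 0.0299, 0.4312]
orientation: [-3.111, -0.434, 0.017]
contact_force: [-0.3, -0.1, -5.8]
grip_width: 0.0162
```

```bash
cat > tilt.py <<'E'
import sys
from plan import *
th,N,z=float(sys.argv[1]),int(sys.argv[2]),float(sys.argv[3])
o=r.get_obs()
y=np.radians(16.0);xt=np.array([np.cos(y),np.sin(y),0]);yt=np.array([-np.sin(y),np.cos(y),0])
R0=Ro.from_matrix(np.array([xt,-yt,[0,0,-1]]).T)
ax=(-xt-yt)/2**.5
RT=Ro.from_rotvec(ax*np.radians(th))*R0
Rn=Ro.from_rotvec(o['orientation']);gp=o['tcp_pos']+r.hold_point_z*Rn.as_matrix()[:,2];print('grasp pt',gp.round(4),'joints',o['joints'].round(2))
# step along rigid rotation keeping grasp point
rv=(Rn.inv()*RT).as_rotvec();R=Rn;p=np.array(o['tcp_pos']);dp=[];tw=[]
w=np.ones(N)
if N>4: w[0]=.4;w[1]=.7;w[-1]=.3;w[-2]=.6
w/=w.sum();tgt=np.array([.542,.031,z])
for k in range(N):
    t=np.round(rv*w[k]/np.radians(120),3);Rn2=R*Ro.from_rotvec(t*np.radians(120))
    g=gp+(tgt-gp)*w[:k+1].sum();pn=g-r.hold_point_z*Rn2.as_matrix()[:,2]
    d=np.round(R.inv().apply(pn-p)/.12,2);p=p+R.apply(d*.12);R=Rn2;dp.append(d.tolist());tw.append(t.tolist())
print('turn',np.degrees(rv).round(1),json.dumps({'dp':dp,'twist':tw}))
E
python3 tilt.py 33 14 .29; python3 -c "
from h import *
for n in('side','top'):
  f=grab(n);save(f,n+'9')"
```

```text
grasp pt [0.5365 0.0298 0.2765] joints [-0.48  0.23  0.36  1.87 -0.09  1.07  0.2 ]
turn [-23.4  24.   -0. ] {"dp": [[-0.02, -0.02, -0.0], [-0.03, -0.03, -0.01], [-0.04, -0.04, -0.01], [-0.04, -0.04, -0.0], [-0.04, -0.05, -0.01], [-0.04, -0.04, -0.01], [-0.04, -0.04, -0.01], [-0.04, -0.04, -0.0], [-0.04, -0.04, -0.01], [-0.04, -0.04, -0.0], [-0.04, -0.04, -0.01], [-0.04, -0.04, -0.01], [-0.02, -0.03, 0.0], [-0.01, -0.01, -0.0]], "twist": [[-0.007, 0.007, -0.0], [-0.011, 0.012, -0.0], [-0.016, 0.017, -0.0], [-0.016, 0.017, -0.0], [-0.016, 0.017, -0.0], [-0.016, 0.017, -0.0], [-0.016, 0.017, -0.0], [-0.016, 0.017, -0.0], [-0.016, 0.017, -0.0], [-0.016, 0.017, -0.0], [-0.016, 0.017, -0.0], [-0.016, 0.017, -0.0], [-0.01, 0.01, -0.0], [-0.005, 0.005, -0.0]]}
```

View pics/side9.png

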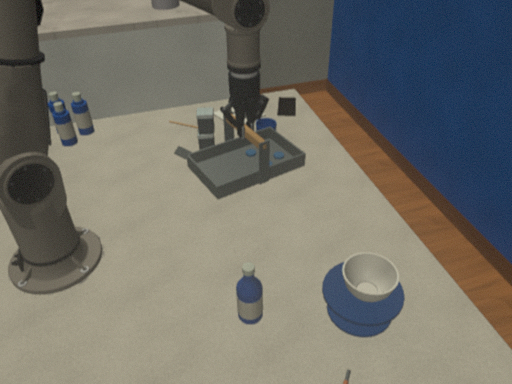

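The tote is off the table and hanging level. Now I'll tilt it towards the lip corner.

>>> apply_moves:
  dp:
    - [-0.02,-0.02,0]
    - [-0.03,-0.03,-0.01]
    - [-0.04,-0.04,-0.01]
    - [-0.04,-0.04,-0.005]
    - [-0.04,-0.045,-0.005]
    - [-0.04,-0.04,-0.01]
    - [-0.04,-0.04,-0.01]
    - [-0.04,-0.04,-0.005]
    - [-0.04,-0.04,-0.005]
    - [-0.04,-0.04,-0.005]
    - [-0.04,-0.04,-0.01]
    - [-0.04,-0.04,-0.005]
    - [-0.02,-0.03,0]
    - [-0.01,-0.01,0]
    - [0,0,0]
    - [0,0,0]
  twist:
    - [-0.007,0.007,0]
    - [-0.011,0.012,0]
    - [-0.016,0.017,0]
    - [-0.016,0.017,0]
    - [-0.016,0.017,0]
    - [-0.016,0.017,0]
    - [-0.016,0.017,0]
    - [-0.016,0.017,0]
    - [-0.016,0.017,0]
    - [-0.016,0.017,0]
    - [-0.016,0.017,0]
    - [-0.016,0.017,0]
    - [-0.01,0.01,0]
    - [-0.005,0.005,0]
    - [0,0,0]
    - [0,0,0]
  jaw: [255,255,255,255,255,255,255,255,255,255,255,255,255,255,255,255]

```text
clock: 16.3
tcp_pos: [0.4564, 0.073, 0.4059]
orientation: [2.688, 0.382, 0.658]
contact_force: [0.3, -0.1, -4.2]
grip_width: 0.0164
```

```bash
python3 tilt.py 33 5 .29; python3 -c "
from h import *
for n in('side','top'):
  f=grab(n);save(f,n+'10');dump(f,n+'10')
o=r.get_obs();print('tilt',np.degrees(np.arccos(-Ro.from_rotvec(o['orientation']).as_matrix()[2,2])),o['clock'])"
```

```text
grasp pt [0.5317 0.0319 0.2771] joints [-0.76  0.03  0.33  2.22  0.78  0.68 -0.72]
turn [ 0.3 -0.6  0.1] {"dp": [[0.02, 0.01, -0.01], [0.03, 0.02, -0.01], [0.04, 0.02, -0.01], [0.03, 0.02, -0.01], [0.01, 0.0, -0.01]], "twist": [[0.0, -0.001, 0.0], [0.001, -0.001, 0.0], [0.001, -0.002, 0.0], [0.001, -0.001, 0.0], [0.0, -0.001, 0.0]]}
tilt 33.683506568747376 16.4
```

View pics/side10.png

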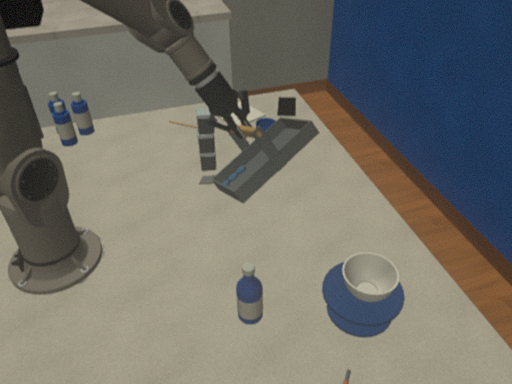

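View pics/top10.png

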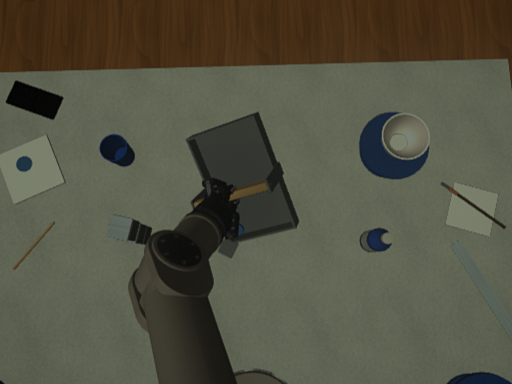

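```bash
python3 - <<'E'
from h import *
d=np.load('pics/side10.npz');W=d['W'];c=d['c']
a=c[100:215,180:330,::-1];cv2.imwrite('pics/s10c.png',cv2.resize(a,None,fx=5,fy=5,interpolation=cv2.INTER_CUBIC))
o=r.get_obs();R=Ro.from_rotvec(o['orientation']).as_matrix();gp=o['tcp_pos']+r.hold_point_z*R[:,2]
# nominal tote frame: xt=tool x, yt=-tool y, zt=-tool z
RT=np.c_[R[:,0],-R[:,1],-R[:,2]]
L=((W-gp)@RT)*1000+[0,0,110]
hsv=cv2.cvtColor(c,cv2.COLOR_RGB2HSV)
v,u=np.indices(hsv.shape[:2])
m=(hsv[...,0]>95)&(hsv[...,0]<125)&(hsv[...,1]>90)&(u>205)&(u<260)&(v>140)&(v<200)
n,l,s,cc=cv2.connectedComponentsWithStats(m.astype(np.uint8))
for i in range(1,n):
    if s[i,4]>5: print('disc',cc[i],s[i,:],np.nanmedian(L[l==i],0).round(1),np.nanpercentile(L[l==i],[3,97],axis=0).round(1).tolist())
# floor plane fit
m=(L[...,0]>20)&(L[...,0]<125)&(abs(L[...,1])<75)&(abs(L[...,2]-5)<25)
P=L[m];A=np.c_[P[:,:2],np.ones(len(P))];print('floor z=ax+by+c',np.linalg.lstsq(A,P[:,2],rcond=None)[0],len(P))
m=(L[...,0]<-20)&(L[...,0]>-120)&(abs(L[...,1])<75)&(abs(L[...,2]-5)<25)
P=L[m];A=np.c_[P[:,:2],np.ones(len(P))];print('floor z=ax+by+c',np.linalg.lstsq(A,P[:,2],rcond=None)[0],len(P))
m=(abs(L[...,2]-20)<40)&(abs(L[...,0])<180)&(abs(L[...,1])<130);m&=W[...,2]>.06
P=L[m];print(P.min(0),P.max(0))
print('pour foot nominal z',(gp+RT@np.array([-.135,.085,-.11])), 'min z of tote pts')
E
```

```text
floor z=ax+by+c [-0.010683    0.00613161 -0.18850634] 260
floor z=ax+by+c [-0.02737226  0.09911653 -4.38505669] 442
[-167.9058577   -94.16176991   -6.91405352] [133.03087315 112.70103053  59.82167432]
pour foot nominal z [0.45507913 0.03392684 0.09950742] min z of tote pts
```

View pics/s10c.png

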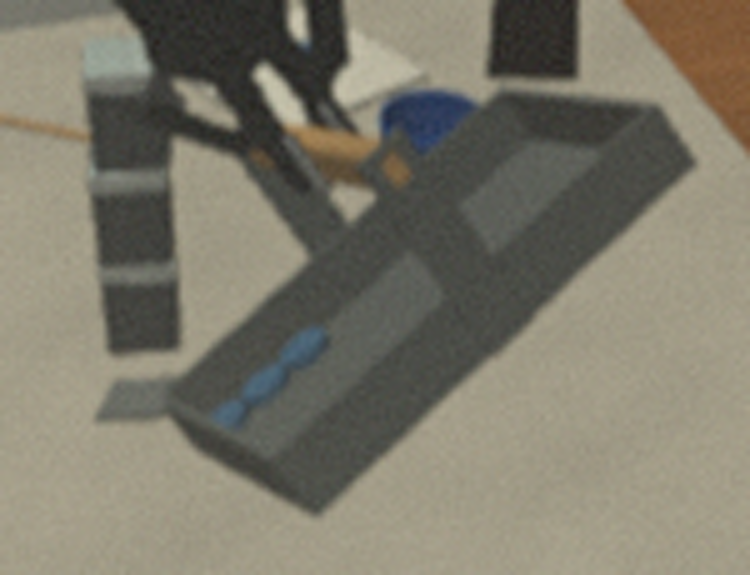

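```bash
cat > disc.py <<'E'
from h import *
import sys
nm=sys.argv[1]
f=grab('side');dump(f,nm);save(f,nm);W=cloud(f);c=f['color']
o=r.get_obs();R=Ro.from_rotvec(o['orientation']).as_matrix();gp=o['tcp_pos']+r.hold_point_z*R[:,2]
RT=np.c_[R[:,0],-R[:,1],-R[:,2]]
L=((W-gp)@RT)*1000+[0,0,110]
ci=c.astype(int);m=(ci[...,2]-ci[...,0]>22)
v,u=np.indices(m.shape);m&=(abs(L[...,0])<140)&(abs(L[...,1])<90)&(abs(L[...,2]-10)<25)
P=L[m];print(len(P),'range',np.percentile(P,[0,5,50,95,100],axis=0).round(1).tolist())
# ray cast to z=13 plane in tote frame
K=f['intrinsics'];cw=f['cw'];Cc=(RT.T@(cw[:3,3]-gp))*1000+[0,0,110]
uv=np.c_[u[m],v[m]]
D=np.c_[(uv[:,0]-K[0,2])/K[0,0],(uv[:,1]-K[1,2])/K[1,1],np.ones(len(uv))]@cw[:3,:3].T@RT
Q=Cc+D*((13-Cc[2])/D[:,2])[:,None]
lab=cv2.kmeans(Q[:,:2].astype(np.float32),3,None,(3,50,.1),10,cv2.KMEANS_PP_CENTERS)[2]
for q in lab: print('disc~',q.round(1),'dist corner',np.linalg.norm(np.r_[q,9]-[-130,80,5]).round(1))
print('ray range',Q.min(0).round(1),Q.max(0).round(1))
print('foot',gp+RT@np.array([-.135,.085,-.11]),'bar',gp,'tilt',np.degrees(np.arccos(RT[2,2])),'t',o['clock'],'qv',abs(o['qvel']).max(),o['grip_width'])
cv2.imwrite('pics/'+nm+'c.png',cv2.resize(c[100:215,180:330,::-1],None,fx=5,fy=5,interpolation=cv2.INTER_CUBIC))
E
python3 disc.py s11
```

```text
102 range [[-120.5, 48.5, 2.5], [-116.3, 52.0, 5.6], [-82.7, 63.3, 7.5], [-49.8, 78.9, 9.0], [-45.3, 87.6, 10.5]]
disc~ [-89.7  49.5] dist corner 50.7
disc~ [-113.7   52.2] dist corner 32.5
disc~ [-61.3  49.6] dist corner 75.2
ray range [-122.    30.8   13. ] [-48.   66.8  13. ]
foot [0.45536913 0.03388225 0.09966034] bar [0.53215524 0.03160568 0.27756119] tilt 33.704197959344235 t 16.45 qv 0.0058833631953075565 0.015901478884627
```

```bash
sed -i 's/(13-Cc/(8-Cc/' disc.py; python3 disc.py s12; python3 tilt.py 33 3 .29
```

```text
108 range [[-120.0, 48.2, 3.6], [-116.5, 51.2, 4.6], [-82.3, 63.3, 7.5], [-49.1, 82.3, 9.1], [-44.9, 85.7, 10.0]]
disc~ [-111.9   64. ] dist corner 24.5
disc~ [-58.4  62. ] dist corner 73.9
disc~ [-87.3  63.1] dist corner 46.1
ray range [-120.2   43.8    8. ] [-45.4  81.2   8. ]
foot [0.4555528  0.0338941  0.09976427] bar [0.53228902 0.03160154 0.27768643] tilt 33.71678549362235 t 16.5 qv 0.006434510912087443 0.016252320500264986
grasp pt [0.5323 0.0316 0.2777] joints [-0.76  0.03  0.33  2.22  0.78  0.68 -0.72]
turn [ 0.4 -0.6  0.1] {"dp": [[0.04, 0.02, -0.01], [0.04, 0.02, -0.02], [0.04, 0.03, -0.02]], "twist": [[0.001, -0.002, 0.0], [0.001, -0.002, 0.0], [0.001, -0.002, 0.0]]}
```

View pics/s12c.png

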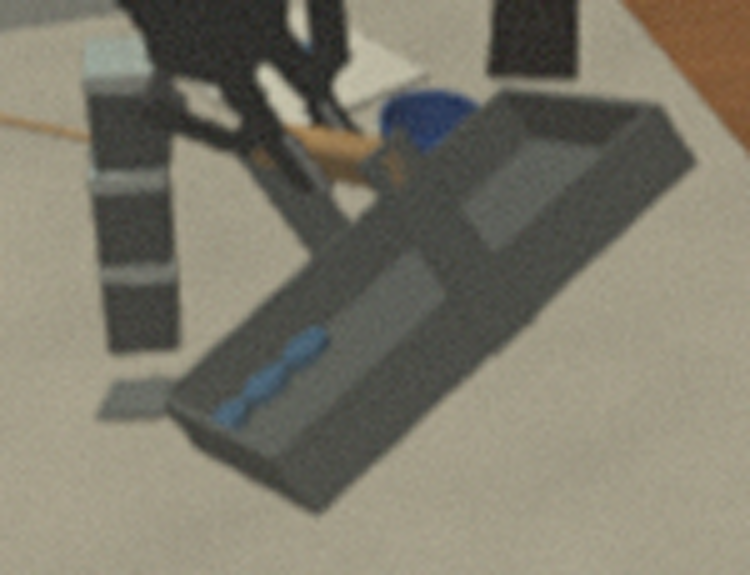

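The side view shows the three discs touching in a row along the +y wall, at about (226,182), (233,177) and (241,170) in the full frame. They are against the lip corner, with distances of about 25, 46 and 74 mm. I'll let everything settle and check again.

>>> apply_moves:
  dp:
    - [0,0,0]
    - [0,0,0]
    - [0,0,0]
    - [0,0,0]
    - [0,0,0]
    - [0,0,0]
    - [0,0,0]
    - [0,0,0]
  twist:
    - [0,0,0]
    - [0,0,0]
    - [0,0,0]
    - [0,0,0]
    - [0,0,0]
    - [0,0,0]
    - [0,0,0]
    - [0,0,0]
  jaw: [255,255,255,255,255,255,255,255]

```text
clock: 17.3
tcp_pos: [0.4573, 0.0725, 0.4067]
orientation: [2.688, 0.379, 0.66]
contact_force: [-0.1, -0.6, -5.5]
grip_width: 0.0161
```

```bash
python3 disc.py s13; python3 - <<'E'
from h import *
f=grab('top');save(f,'t13');W=cloud(f)
def b(n,x,y,z0,z1,d):
    m=(W[...,2]>z0)&(W[...,2]<z1)&(abs(W[...,0]-x)<d)&(abs(W[...,1]-y)<d)
    print(n,m.sum(),cv2.minAreaRect((W[m][:,:2]*1000).astype(np.float32)),np.median(W[m][:,2]) )
b('tin',.475,.286,.195,.225,.06)
b('bottle',.4405,-.3225,.14,.19,.05);b('tumbler',.6906,.3393,.085,.12,.06);b('bowl',.6906,-.3926,.125,.16,.09)
W=cloud(grab('side'))
b('tin side',.475,.286,.2,.222,.05)
E
```

```text
103 range [[-118.5, 46.5, 1.7], [-115.9, 51.0, 5.1], [-83.1, 64.0, 7.4], [-48.3, 80.5, 9.0], [-42.6, 83.6, 9.8]]
disc~ [-58.5  62.2] dist corner 73.8
disc~ [-111.7   63.9] dist corner 24.6
disc~ [-87.7  62.2] dist corner 46.1
ray range [-119.3   43.9    8. ] [-44.   79.9   8. ]
foot [0.45608506 0.03379013 0.1000404 ] bar [0.53274579 0.03130607 0.27799253] tilt 33.720694135032126 t 17.35 qv 0.00784278106337538 0.016245887440498853
tin 522 ((477.2357177734375, 285.7151184082031), (51.38866424560547, 49.80525207519531), 76.28306579589844) 0.21091852051378002
bottle 131 ((440.5365905761719, -322.4804992675781), (25.74703025817871, 24.856931686401367), 59.408267974853516) 0.16564534739050063
tumbler 221 ((690.6390991210938, 339.1440124511719), (70.67256164550781, 70.39127349853516), 40.2713508605957) 0.09735653759657636
bowl 505 ((691.1807250976562, -393.12396240234375), (116.34236907958984, 118.1632080078125), 88.56488037109375) 0.13606689979304964
tin side 126 ((471.3844909667969, 282.900146484375), (49.8937873840332, 42.67506408691406), 78.47685241699219) 0.20665921311275293
```

View pics/s13.png

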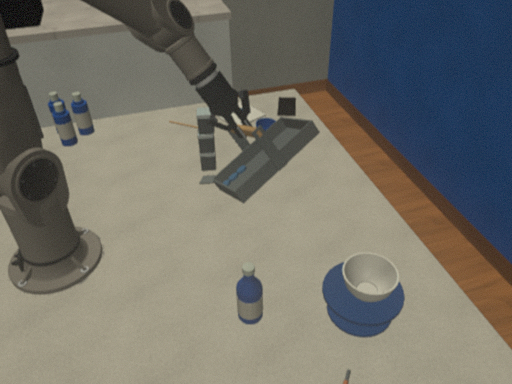

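```bash
python3 -c "
from bench import r
r.hand_in()"
```

```text
the job is handed in; nothing more can be done
```

I handed the job in at about 17.4 s. The tin stands on the column, let go. The tote is held in the air by its bar, tilted towards the lip corner, with all three discs there. Hand-in gives no verdict, so these are my own last measurements:

| What | Measured | Limit |
|---|---|---|
| Tin centre, distance from column centre | about 2.6 mm (wrist camera), 3.6 mm (top) | under 10 mm |
| Tin turn against the column | about 0.5° | under 10° |
| Tin lid height | 209–211 mm | 210 mm nominal |
| Tote tilt | 33.7° | over 15° |
| Bar height | about 278 mm | over 140 mm |
| Lip corner height | about 100 mm by arm pose | over 15 mm |
| Disc distances from the lip corner | about 25, 46 and 74 mm | under 85 mm |
| Bottle, tumbler and bowl shift | under 1 mm | under 30 mm |

- **Disc margin:** the discs lie touching in a row along one wall. By geometry the farthest should be about 76.5 mm from the corner, so it has roughly 8 mm to spare.
- **Grip height:** I gripped the bar about 5 mm above its centre. The true bar and lip corner heights are therefore a few mm lower than listed.
- **Stillness:** the tote was not perfectly still, creeping about 0.5 mm over the last second. That is well below the speed limit.
- **Not measured directly:**
  - After the tin was placed, I checked the column only by eye and through the tin on top of it.
  - The last side-camera reading of the tin lid, (471, 283) mm, came from a partly hidden view. It differed from the other cameras by about 5 mm, so I did not use it.

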